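Rolling pin out of a half-opening drawer

TASK

Pull the little countertop drawer open to its stop, then take out the wooden rolling pin that lies lengthwise in it. The drawer opens only part way, so raise the pin's front end and draw it out at a slant over the drawer front, without forcing it against the unit or disturbing the jars and the garlic. Leave the drawer open and finish while still holding the pin in the gripper, level and still over the open drawer, about a hand's width higher than the unit's top.

Things in the scene. Friction and masses are not known exactly. Their poses are not given: they have to be found in the camera images.
- drawer_unit: fixed one-drawer countertop unit, white sides, light wooden top, 205 deep x 150 wide x 84 mm high (top board 209 x 154, 9 thick, underside at 75). Origin: centre of the underside, on the worktop. Its -x axis points out of the front (the way the drawer opens), y across the width, z up. Place and yaw differ each time, the front roughly towards the range (world -y).
- drawer (a joint): how far the drawer is pulled out, m: 0 closed, 0.112 at its stop (it cannot go farther). It slides along the unit's -x with about 1.5 N of friction plus 4 N per m/s and stays where it is left. Starts closed or up to 6 mm open.
- drawer_front_edge (a point): middle of the upper edge of the drawer's front panel (panel 12 thick, 150 wide, edge 72 mm above the worktop; closed, its inner face meets the unit's sides). Inside, the tray is 114 wide, 186 long, its side walls reach 58 mm above the worktop; its floor lies 17 mm above the worktop at the middle and rises 3 mm towards each side, which keeps the pin in the middle.
- drawer_handle (a point): middle of the drawer's steel bar handle: bar 9 mm thick, 78 long, along the unit's y, 54 mm above the worktop, 35 mm in front of the drawer front; joined to the front by two arms at the bar's ends. Moves with the drawer.
- opening_edge (a point): middle of the front upper edge of the unit's top board, 84 mm above the worktop, 105 mm from the unit's origin along its -x; under this board (underside at 75 mm) the rear of the pin still lies when the drawer is open.
- rolling_pin: straight wooden rolling pin without handles, 22 mm in diameter, 172 long, about 70 g. Origin at its middle; x runs along it, -x to the front end. Lies in the middle of the drawer along the unit's x (within 3 degrees), its axis 28 mm above the worktop, its front end some 7 mm behind the drawer front; hidden until the drawer opens, and travels with it.
- pin_front_end (a point): centre of the pin's end next to the drawer front, 86 mm from its middle
- pin_rear_end (a point): centre of the pin's other end, 86 mm from its middle
- herb_jar: small glass spice jar with a black cap, green on top, 40 x 40 x 105 mm, stands on the unit's top at the back; origin at its underside
- spice_jar: small glass spice jar with a dark brown cap, 41 x 41 x 105 mm, stands on the unit's top at the back beside the other; origin at its underside
- garlic: bulb of garlic, 48 x 50 x 51 mm, lies on the worktop behind the unit, in front of the toaster oven; origin at its underside
- jam_jar: jam jar with a yellow lid, 71 x 71 x 110 mm, on the worktop beyond the drawer, towards the wall; origin at its underside

How it is judged (in metres and radians):
On the way, in this order (a step that is already met when the one before it is completed fails the run):
1. the drawer is pulled open to its stop (value of joint drawer above 0.102 m), for 0.2 s.
2. the pin slants out: its front end is above the unit's top while its rear end is still below it (height (world z) of pin_front_end above 0.09 m and height (world z) of pin_rear_end below 0.075 m and contact force between the fingers and rolling_pin above 1 N), for 0.1 s.
At the end, for the whole second after the job is handed in: The pin is held by the fingers, still, clear of the unit, level within 15 degrees; both ends 50 mm or more above the unit's top (134 mm up), its middle under 300 mm high and within 200 mm, from above, of the drawer's front edge; the drawer at least 80 mm open (height (world z) of each of pin_front_end, pin_rear_end above 0.134 m and height (world z) of rolling_pin below 0.3 m and horizontal distance between rolling_pin and drawer_front_edge below 0.2 m and angle between rolling_pin's own x axis and vertical between 1.31 and 1.83 rad and contact force between the fingers and rolling_pin above 1 N and contact force between rolling_pin and drawer_unit below 0.1 N and linear speed of rolling_pin below 0.03 m/s and value of joint drawer above 0.08 m); the arm keeps its last pose, push and grip.
It fails at once if the pin is forced against the unit or drawer with more than 40 N (contact force between rolling_pin and drawer_unit above 40 N).
It fails at once if a jar or the garlic is moved more than 25 mm (distance of any of herb_jar, spice_jar, garlic, jam_jar from where it was at the start of the episode above 0.025 m).
It also fails if it takes over 54 s, if anything falls off the work surface, if the arm or the gripper's body presses on something with over 40 N, if the wrist force passes 120 N, or if a joint passes its speed limit or range.

ROBOT

A 6-joint arm with a two-finger parallel gripper is mounted at the origin on a cart in front of the work surface, level with it; the furniture and walls round the work are solid. World frame = base frame: x ahead of the robot, y to its left, z up, the work surface at z = 0. Lengths are in mm, angles in rad, forces in N, time in s.
With the tool pointing down it reaches from about 275 to 750 mm from the base axis. Payload 10.2 kg.
Tool frame: the origin (TCP) lies where the fingers leave the gripper's body, on its centre line; the fingertips stand 73 mm ahead of it and the grasp point (between the pads) lies 54 mm ahead of it; z points along the fingers, y is the line along which they close (so a half turn about z gives the same grasp; the last joint's range is limited). The gripper opens to 85 mm and grips with 20 to 120 N. Pads are 22 mm wide; open, the fingers measure 114 mm over their backs; the gripper's body (76 mm by 85 mm) begins 54 mm behind the grasp point. The pads swing forward as they close: fully open they stand 13 mm farther back than shut.
Start: joints at [1.009, 0.313, 1.498, -0, 1.331, -0.223], TCP at [174.5, 495.158, 303.894] pointing down, gripper open.
Joint ranges: [-2.94, 2.94], [-0.97, 2.17], [0.19, 2.56], [-1.23, 4.37], [0.02, 3.11], [-2.88, 2.88]. Speed limits (rad/s): [2.39, 2.39, 3.01, 3.14, 3.14, 3.14].

INTERFACE

Orientations are given as a unit quaternion [w, x, y, z].
In Python, from rig import ctrl gives the robot as it stands.
- The arm moves only by the shell command python3 -m creep 'ROWS' [OPENING] [FORCE]. ROWS is JSON, a list that holds one entry, the list of rows, each a list of 6 numbers: the shift along the world's x, y, z in units of 25 mm (1.0 is 25 mm), then the turn, a rotation vector about the world's x, y, z in units of 5 degrees (1.0 is 5 degrees). In form: [[[x, y, z, ax, ay, az], ...]]. A call has 1 to 20 rows; each row is the pose to reach, as a shift and turn from the pose commanded when the call began; what a row does not reach only later rows make up. A row lasts 1/12 s, in which the tool goes at most 41.7 mm and 7.16 degrees, less where a joint would pass 70% of its speed; a pose out of reach is approached as far as the arm can. A call with a gripper value outside its range is refused whole. OPENING is the finger opening in mm, from 0 to 85.4, set as the call begins (- or left out, the last holds). The fingers move at their own pace and stop on an object; FORCE is the grip in N (left out, the last holds). Time passes only in rows, so rows that repeat a pose let the fingers close. It gives the time, the measured TCP pose, the force, the opening and the grip force at its end, in the units of the state.
- ctrl.sense(): the state, without advancing time (a new reading comes with each control period).
- ctrl.capture(name): name is "side" or "top"; returns a dict with "image" (480x640x3 uint8, red, green, blue), "fx", "fy", "cx", "cy" (pixels), "R" (3x3) and "t" (3): a world point X has camera coordinates R X + t. Camera axes: x right, y down, z forward; pixel columns grow to the right and rows downward; lengths in mm; the calibration is good to about 2 mm. A picture is of the moment at which its call begins. There is no depth.
- ctrl.finish_job(): hands the job in; it is judged then, once.
The state is a dict: "time_s": time; "joints": joint angles; "dq": joint speeds; "tau": joint torques, N m; "eef_pos": TCP position; "ee_rot": TCP orientation; "force": force on the tool from outside, world axes, zero at the start; "wrist_torque": the same for the moment, N m; "grip_width": opening from 0.0 (shut) to 1.0 (fully open); "grip_force": force on a finger pad.
Only numpy, scipy, OpenCV 4.12 (cv2) and the standard library are available. Lean on these libraries where they do the work, as an engineer would, in place of code of your own. Each camera call takes 0.05 s, during which the arm holds its last target. There are 200 camera calls.

## Working session

There is one attempt and no reset: what is moved stays moved. The work goes in short steps, Python scripts to look and compute and a shell command to move; the robot and the scene stay as the last step left them, time stands still between calls to the robot, and variables do not carry over. Pictures are saved under pics/ and viewed, at most 10 in all, crops included, and the job is handed in when it is done.

```bash
mkdir -p pics; cat > h.py <<'E'
import numpy as np,cv2
from rig import ctrl
def cap(n,f):
    c=ctrl.capture(n); cv2.imwrite(f,c["image"][:,:,::-1]); np.savez(f.replace('.png','.npz'),**c); return c
def ray(c,u,v):
    R=np.array(c["R"]);t=np.array(c["t"])
    d=R.T@np.array([(u-c["cx"])/c["fx"],(v-c["cy"])/c["fy"],1]); return -R.T@t,d
def onz(c,u,v,z):
    o,d=ray(c,u,v); return o+d*(z-o[2])/d[2]
def proj(c,X):
    p=np.array(c["R"])@np.array(X,float)+np.array(c["t"]); return [round(float(c["fx"]*p[0]/p[2]+c["cx"]),1),round(float(c["fy"]*p[1]/p[2]+c["cy"]),1)]
E
python3 - <<'E'
from h import *
for n in("top","side"):
    c=cap(n,f"pics/{n}0.png"); o,d=ray(c,320,240); print(n,o.round(),d.round(2),c["fx"])
s=ctrl.sense(); print(s["eef_pos"],s["ee_rot"],s["time_s"])
E
```

```text
top [ 549.   88. 1158.] [ 0.07  0.04 -1.  ] 516.1208630840064
side [ 593. -492.  683.] [ 0.04  0.7  -0.71] 507.3725745432718
[174.40098045 495.022497   303.37767442] [-2.43000706e-04  1.68579209e-01  9.85687923e-01 -5.57178309e-04] 0.1
```

View pics/top0.png

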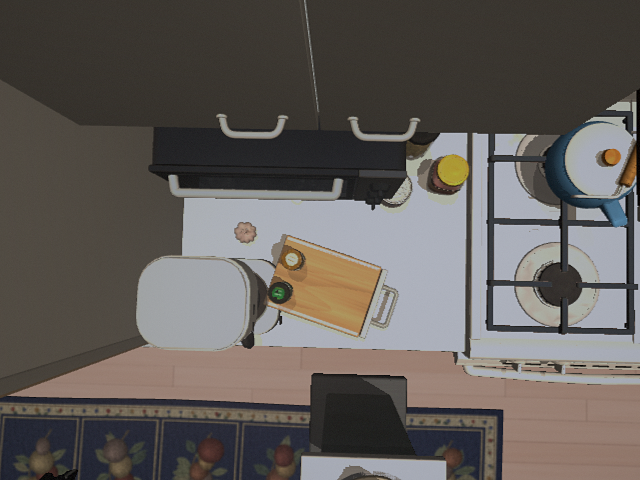

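View pics/side0.png

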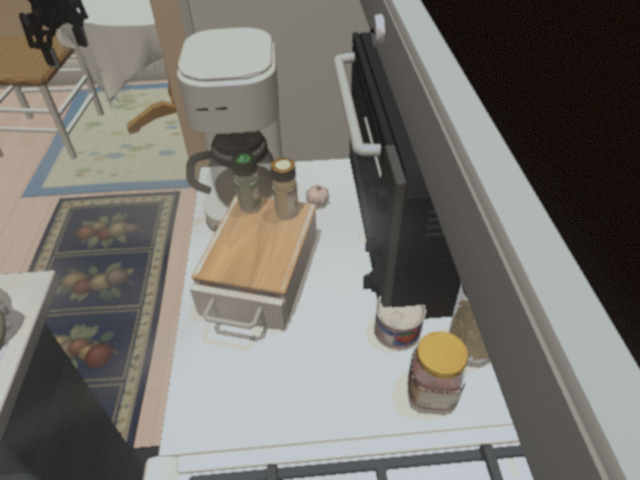

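The top view shows the unit's wooden top with corners near (283,236), (385,268), (365,336) and (268,304). The handle is at about (385,306), with the jars at the left (back) end and the garlic at (245,232). The side view agrees, with the handle near (232,322). Next I measure the wood top and the handle.

```bash
python3 - <<'E'
from h import *
c=dict(np.load("pics/top0.npz")); im=c["image"]
hsv=cv2.cvtColor(im,cv2.COLOR_RGB2HSV)
m=cv2.inRange(hsv,(8,90,90),(22,255,255)); m[:225]=0;m[342:]=0;m[:,:255]=0;m[:,400:]=0
m=cv2.morphologyEx(m,cv2.MORPH_OPEN,np.ones((3,3)))
k=max(cv2.findContours(m,0,2)[0],key=cv2.contourArea)
b=cv2.boxPoints(cv2.minAreaRect(k)); P=np.array([onz(c,*p,84)[:2] for p in b])
print(b.round(1).tolist(),P.round(1).tolist())
print([np.linalg.norm(P[i]-P[i-1]).round(1) for i in range(4)])
for p in((398,291),(388,287),(384,327),(373,324)): print(p,onz(c,*p,54).round(1))
g=im[275:340,355:410]; cv2.imwrite("pics/hc.png",cv2.resize(g[:,:,::-1],None,fx=9,fy=9,interpolation=2))
E
```

```text
[[264.29998779296875, 300.5], [285.3999938964844, 238.1999969482422], [380.5, 270.5], [359.3999938964844, 332.79998779296875]] [[490.2, 239.0], [621.0, 199.0], [558.7, -0.7], [429.2, 40.4]]
[np.float64(207.8), np.float64(136.7), np.float64(209.2), np.float64(135.8)]
(398, 291) [516.4 -41.1  54. ]
(388, 287) [524.3 -19.7  54. ]
(384, 327) [439.6 -12.9  54. ]
(373, 324) [445.3  10.5  54. ]
```

View pics/hc.png

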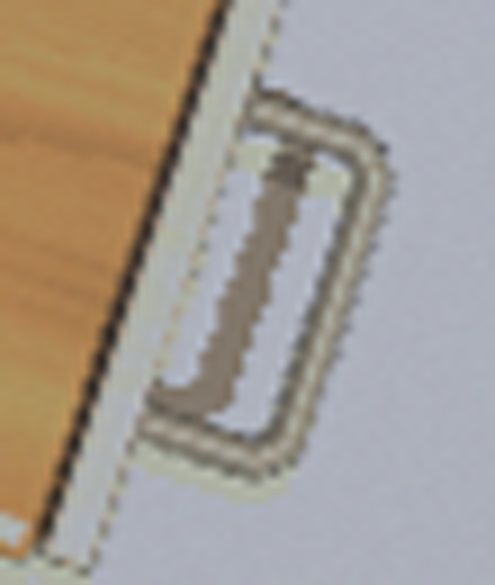

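The crop shows the handle bar's centreline running from about (396.7,293.3) to (386.1,324.8) in full-image pixels. The top board's front edge runs from (379.4,275) to (359.4,335.6).

```bash
python3 - <<'E'
from h import *
c=dict(np.load("pics/top0.npz"))
a,b=onz(c,396.7,293.3,54),onz(c,386.1,324.8,54); h=(a+b)/2; print("handle",h.round(1),np.linalg.norm(a-b).round(1),np.degrees(np.arctan2(*(b-a)[[1,0]])).round(1))
p,q=onz(c,379.4,275,84),onz(c,359.4,335.6,84); print("edge dir",np.degrees(np.arctan2(*(q-p)[[1,0]])).round(1),p.round(1),q.round(1))
s=dict(np.load("pics/side0.npz")); print(proj(s,h),proj(s,a),proj(s,b), proj(s,p),proj(s,q))
f=np.array([-.298,-.955]); o=(p+q)[:2]/2; print("edge->handle along f", (h[:2]-p[:2])@f, (h[:2]-o)@np.array([-f[1],f[0]]))
from scipy.spatial.transform import Rotation as R
import numpy as np
w=ctrl.sense()["ee_rot"]; print(R.from_quat(np.r_[w[1:],w[0]]).as_matrix().round(3))
E
```

```text
handle [477.9 -27.8  54. ] 70.4 162.5
edge dir 162.9 [549.3   1.5  84. ] [423.6  40.1  84. ]
[227.5, 322.6] [249.7, 326.7] [205.7, 318.6] [273.0, 291.3] [191.8, 278.1]
edge->handle along f 49.265901959762616 6.332044931671025
[[-0.943  0.332 -0.001]
 [ 0.332  0.943 -0.001]
 [ 0.    -0.001 -1.   ]]
```

The handle is at about (478,-28,54). It reprojects into the side view within 5 px, and the front direction is f ≈ (-0.297,-0.955). The tool's closing axis is within 2° of f. I move round the coffee maker to above the handle.

```bash
python3 -m creep '[[[0.38,-1.46,0,0,0,0],[0.76,-2.92,0,0,0,0],[1.14,-4.38,0,0,0,0],[1.52,-5.84,0,0,0,0],[1.9,-7.3,0,0,0,0],[2.28,-8.76,0,0,0,0],[2.66,-10.2,0,0,0,0],[3.04,-11.7,0,0,0,0],[3.42,-13.1,0,0,0,0],[3.8,-14.6,0,0,0,0],[4.9,-15.4,-0.5,0,0,0.1],[5.9,-16.2,-1,0,0,0.1],[6.9,-17,-1.5,0,0,0.2],[8,-17.8,-2,0,0,0.2],[9,-18.6,-2.5,0,0,0.3],[10,-19.3,-3,0,0,0.3],[11.1,-20.1,-3.5,0,0,0.4],[12.15,-20.9,-4,0,0,0.42],[12.15,-20.9,-4,0,0,0.42],[12.15,-20.9,-4,0,0,0.42]]]' 28 40
```

```text
time_s: 1.77
eef_pos: [478.4, -27.9, 202.6]
ee_rot: [-0.001, 0.151, 0.989, 0.0]
force: [-0.2, 0.3, -0.0]
grip_width: 0.333
grip_force: 0.0
```

```bash
python3 -m creep '[[[0,0,-0.5,0,0,0],[0,0,-1,0,0,0],[0,0,-1.5,0,0,0],[0,0,-1.8,0,0,0],[0,0,-2.1,0,0,0],[0,0,-2.4,0,0,0],[0,0,-2.7,0,0,0],[0,0,-3,0,0,0],[0,0,-3.3,0,0,0],[0,0,-3.5,0,0,0],[0,0,-3.75,0,0,0],[0,0,-3.75,0,0,0]]]'; python3 - <<'E'
from h import *
c=cap("side","pics/s1.png"); cv2.imwrite("pics/s1c.png",cv2.resize(c["image"][150:400,130:380,::-1],None,fx=2.4,fy=2.4))
E
```

```text
time_s: 2.77
eef_pos: [477.9, -27.2, 109.1]
ee_rot: [-0.001, 0.151, 0.989, 0.0]
force: [1.0, -0.6, 0.1]
grip_width: 0.326
grip_force: 0.0
```

View pics/s1c.png

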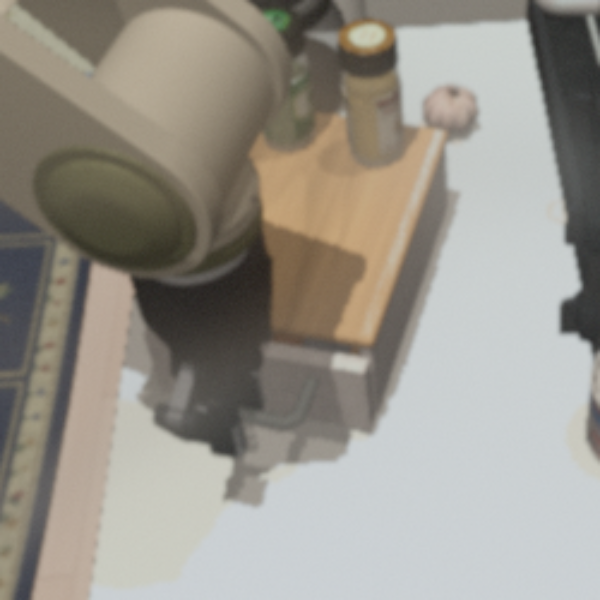

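The crop shows the gripper straddling the middle of the handle bar (bar ends near (170,410) and (310,400) in the crop), with no contact force. I close on it.

```bash
python3 -m creep '[[[0,0,0,0,0,0],[0,0,0,0,0,0],[0,0,0,0,0,0],[0,0,0,0,0,0],[0,0,0,0,0,0],[0,0,0,0,0,0],[0,0,0,0,0,0],[0,0,0,0,0,0]]]' 0 40
```

```text
time_s: 3.48
eef_pos: [478.4, -27.4, 110.4]
ee_rot: [0.0, 0.15, 0.989, -0.0]
force: [-0.7, 0.4, 5.9]
grip_width: 0.079
grip_force: 39.3
```

```bash
python3 -m creep '[[[-0.08,-0.26,0,0,0,0],[-0.16,-0.52,0,0,0,0],[-0.24,-0.78,0,0,0,0],[-0.32,-1.04,0,0,0,0],[-0.4,-1.3,0,0,0,0],[-0.48,-1.56,0,0,0,0],[-0.56,-1.82,0,0,0,0],[-0.64,-2.08,0,0,0,0],[-0.72,-2.34,0,0,0,0],[-0.8,-2.6,0,0,0,0],[-0.88,-2.86,0,0,0,0],[-0.96,-3.12,0,0,0,0],[-1.04,-3.38,0,0,0,0],[-1.12,-3.6,0,0,0,0],[-1.18,-3.8,0,0,0,0],[-1.24,-4,0,0,0,0],[-1.28,-4.12,0,0,0,0],[-1.28,-4.12,0,0,0,0]]]'
```

```text
time_s: 4.98
eef_pos: [445.9, -130.5, 110.4]
ee_rot: [-0.0, 0.151, 0.989, 0.001]
force: [-3.6, 2.7, 9.2]
grip_width: 0.086
grip_force: 40.0
```

```bash
python3 -m creep '[[[-0.03,-0.1,0,0,0,0],[-0.05,-0.16,0,0,0,0],[-0.07,-0.22,0,0,0,0],[-0.07,-0.22,0,0,0,0],[-0.07,-0.22,0,0,0,0]]]'
```

```text
time_s: 5.4
eef_pos: [445.5, -131.4, 110.3]
ee_rot: [0.001, 0.152, 0.988, 0.005]
force: [17.4, 40.4, 11.0]
grip_width: 0.089
grip_force: 41.5
```

At the stop: force rose to 44 N after 109 mm. I relax, release, lift and move clear to look.

```bash
python3 -m creep '[[[0.06,0.19,0,0,0,0],[0.06,0.19,0,0,0,0],[0.06,0.19,0,0,0,0]]]' 28 && python3 -m creep '[[[0,0,0,0,0,0],[0,0,0,0,0,0],[0,0,0,0,0,0],[0,0,0.5,0,0,0],[0,0,1.2,0,0,0],[0,0,2,0,0,0],[0,0,3,0,0,0],[0,0,4,0,0,0],[0,-1,5,0,0,0],[0,-2,5,0,0,0],[0,-3,5,0,0,0],[0,-4,5,0,0,0],[0,-5,5,0,0,0],[0,-6,5,0,0,0],[0,-6,5,0,0,0]]]' 50
python3 - <<'E'
from h import *
a=cap("top","pics/t2.png")["image"][200:400,260:460,::-1]; b=cap("side","pics/s2.png")["image"][200:400,130:330,::-1]
cv2.imwrite("pics/c2.png",cv2.resize(np.hstack([a,b]),None,fx=2,fy=2,interpolation=2))
E
```

```text
time_s: 5.65
eef_pos: [445.8, -131.1, 109.9]
ee_rot: [-0.0, 0.15, 0.989, -0.0]
force: [-0.1, 0.3, -0.1]
grip_width: 0.33
grip_force: 0.0
time_s: 6.9
eef_pos: [445.5, -284.8, 234.9]
ee_rot: [0.0, 0.152, 0.988, -0.001]
force: [0.2, -0.8, -0.6]
grip_width: 0.588
grip_force: 0.0
```

View pics/c2.png

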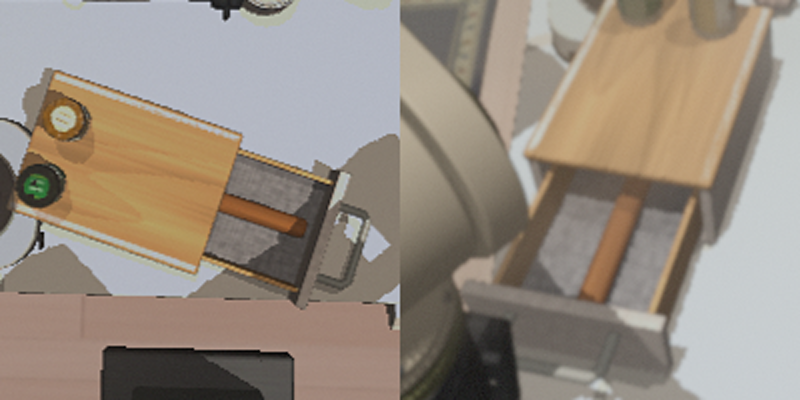

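The crop shows the drawer open with the pin lying in it. In the top crop it runs from (220,205) to (305,230), which is about full-image (370,302) to (412,315). I measure its line now.

```bash
python3 - <<'E'
from h import *
c=dict(np.load("pics/t2.npz")); im=c["image"]
hsv=cv2.cvtColor(im,cv2.COLOR_RGB2HSV)
m=cv2.inRange(hsv,(3,110,60),(14,255,200)); q=np.zeros_like(m); q[295:322,370:416]=m[295:322,370:416]
k=max(cv2.findContours(q,0,2)[0],key=cv2.contourArea); r=cv2.minAreaRect(k); b=cv2.boxPoints(r); print(r,b.round(1).tolist())
P=np.array([onz(c,*p,31)[:2] for p in b]); print(P.round(1).tolist(),[np.linalg.norm(P[i]-P[i-1]).round(1) for i in range(4)])
e=sorted([(P[i]+P[(i+1)%4])/2 for i in range(4)],key=lambda v:v[1])
A,B=e[0],e[-1]; print("front,back mid",A.round(1),B.round(1),"dir",np.degrees(np.arctan2(*(A-B)[[1,0]])).round(1))
f=np.array([-.297,-.955]); H=np.array([445.3,-131.5])
print("front end rel. handle: along",(A-H)@f,"lateral",(A-H)@[-f[1],f[0]], (B-H)@[-f[1],f[0]])
print(ctrl.sense()["joints"])
E
```

```text
((391.0500183105469, 307.3500061035156), (44.588111877441406, 9.486831665039062), 18.434947967529297) [[368.3999938964844, 304.79998779296875], [371.3999938964844, 295.79998779296875], [413.70001220703125, 309.8999938964844], [410.70001220703125, 318.8999938964844]]
[[484.2, 19.7], [503.8, 13.6], [475.9, -78.4], [456.3, -72.3]] [np.float64(96.1), np.float64(20.5), np.float64(96.2), np.float64(20.5)]
front,back mid [466.1 -75.3] [494.   16.7] dir -106.9
front end rel. handle: along -59.81095775099544 lateral 3.188711502219263 2.5106996728961235
[-7.85881462e-01  3.81794372e-01  1.59011084e+00  1.99323348e-04
  1.17048454e+00 -2.05304722e+00]
```

Pin axis direction is -106.9°, parallel to the unit as expected; width 20.5 (22 true). The front end is about 60 mm behind the handle, where 54 is nominal. I'll grasp 25 mm behind the measured end, at (473.5,-51.5).

```bash
python3 -m creep '[[[0.08,0.7,0,0,0,-1.3],[0.16,1.4,0,0,0,-2.6],[0.24,2.1,0,0,0,-3.9],[0.32,2.8,0,0,0,-5.2],[0.4,3.5,0,0,0,-6.5],[0.5,4.2,0,0,0,-7.8],[0.6,4.9,0,0,0,-9.1],[0.7,5.6,0,0,0,-10.4],[0.8,6.3,0,0,0,-11.7],[0.9,7,-0.4,0,0,-13],[1,7.7,-0.8,0,0,-14.3],[1.06,8.4,-1.2,0,0,-15.6],[1.1,9,-1.6,0,0,-16.9],[1.12,9.33,-2,0,0,-17.9],[1.12,9.33,-2.2,0,0,-17.9],[1.12,9.33,-2.2,0,0,-17.9],[1.12,9.33,-2.2,0,0,-17.9]]]' 55 60
```

```text
time_s: 8.42
eef_pos: [473.9, -47.9, 180.4]
ee_rot: [0.0, 0.802, 0.597, -0.0]
force: [-0.5, 0.9, -0.2]
grip_width: 0.645
grip_force: 0.0
```

```bash
python3 -m creep '[[[0,0,-0.5,0,0,0],[0,0,-1,0,0,0],[0,0,-1.5,0,0,0],[0,0,-2,0,0,0],[0,0,-2.4,0,0,0],[0,0,-2.8,0,0,0],[0,0,-3.1,0,0,0],[0,0,-3.3,0,0,0],[0,0,-3.44,0,0,0],[0,0,-3.44,0,0,0],[0,0,-3.44,0,0,0]]]'
```

```text
time_s: 9.33
eef_pos: [474.1, -47.9, 94.3]
ee_rot: [0.0, 0.803, 0.596, 0.0]
force: [0.2, -0.8, 0.5]
grip_width: 0.642
grip_force: 0.0
```

```bash
python3 -m creep '[[[0,0,0,0,0,0],[0,0,0,0,0,0],[0,0,0,0,0,0],[0,0,0,0,0,0],[0,0,0,0,0,0],[0,0,0,0,0,0],[0,0,0,0,0,0],[0,0,0,0,0,0],[0,0,0,0,0,0],[0,0,0,0,0,0]]]' 0 60
```

```text
time_s: 10.17
eef_pos: [474.2, -47.9, 94.7]
ee_rot: [0.0, 0.803, 0.596, 0.0]
force: [-1.4, -0.1, 5.6]
grip_width: 0.232
grip_force: 58.6
```

Gripped (22 mm pin, 59 N). Now I lift slightly and tilt the front up 20° about the rear end.

```bash
python3 -m creep '[[[0,0,0.12,0,0,0],[0,0,0.12,0,0,0],[0.03,0.12,0.37,-0.48,0.15,0],[0.07,0.24,0.6,-0.96,0.29,0],[0.11,0.38,0.84,-1.44,0.44,0],[0.16,0.52,1.06,-1.91,0.58,0],[0.21,0.68,1.28,-2.39,0.73,0],[0.26,0.84,1.49,-2.87,0.87,0],[0.31,1.02,1.7,-3.35,1.02,0],[0.36,1.19,1.89,-3.83,1.16,0],[0.36,1.19,1.89,-3.83,1.16,0],[0.36,1.19,1.89,-3.83,1.16,0]]]'
python3 - <<'E'
from h import *
a=cap("top","pics/t3.png")["image"][200:400,260:460,::-1]; b=cap("side","pics/s3.png")["image"][200:400,130:330,::-1]
cv2.imwrite("pics/c3.png",cv2.resize(np.hstack([a,b]),None,fx=2,fy=2,interpolation=2))
E
```

```text
time_s: 11.17
eef_pos: [483.0, -17.8, 141.2]
ee_rot: [0.103, 0.79, 0.588, -0.139]
force: [-0.9, -0.8, -0.8]
grip_width: 0.229
grip_force: 58.8
```

View pics/c3.png

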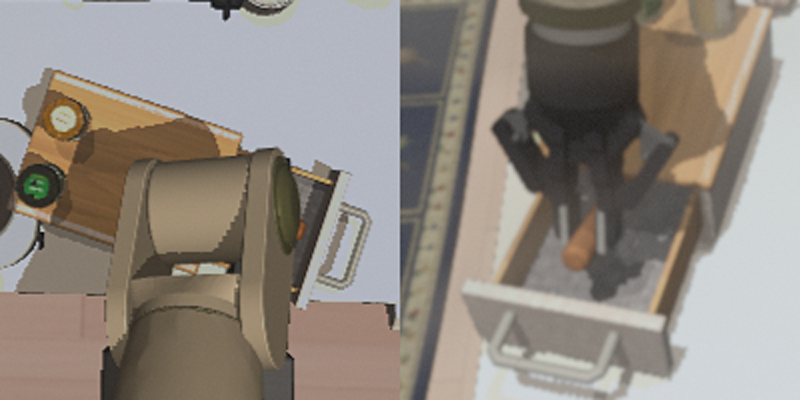

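The side crop shows the pin held and slanted, with its front end near (577,255) above the drawer. Forces are near zero. I draw it out along its own axis.

```bash
python3 -m creep '[[[-0.05,-0.18,0.07,0,0,0],[-0.11,-0.36,0.14,0,0,0],[-0.16,-0.54,0.21,0,0,0],[-0.22,-0.72,0.27,0,0,0],[-0.27,-0.9,0.34,0,0,0],[-0.33,-1.08,0.41,0,0,0],[-0.38,-1.26,0.48,0,0,0],[-0.44,-1.44,0.55,0,0,0],[-0.49,-1.62,0.62,0,0,0],[-0.55,-1.8,0.68,0,0,0],[-0.55,-1.8,0.68,0,0,0],[-0.55,-1.8,0.68,0,0,0]]]' && python3 -m creep '[[[-0.05,-0.18,0.07,0,0,0],[-0.11,-0.36,0.14,0,0,0],[-0.16,-0.54,0.21,0,0,0],[-0.22,-0.72,0.27,0,0,0],[-0.27,-0.9,0.34,0,0,0],[-0.33,-1.08,0.41,0,0,0],[-0.38,-1.26,0.48,0,0,0],[-0.44,-1.44,0.55,0,0,0],[-0.49,-1.62,0.62,0,0,0],[-0.55,-1.8,0.68,0,0,0],[-0.55,-1.8,0.68,0,0,0]]]'
```

```text
time_s: 12.27
eef_pos: [469.2, -63.3, 158.5]
ee_rot: [0.103, 0.791, 0.587, -0.14]
force: [0.9, 0.1, -1.4]
grip_width: 0.226
grip_force: 58.8
time_s: 13.18
eef_pos: [455.4, -108.9, 175.7]
ee_rot: [0.104, 0.791, 0.587, -0.14]
force: [0.6, -0.0, -0.8]
grip_width: 0.23
grip_force: 58.8
```

```bash
python3 -m creep '[[[0,0,0.4,0,0,0],[0,0,0.8,0,0,0],[0,0,1.2,0,0,0],[0,0,1.6,0,0,0],[0,0,2,0,0,0],[0,0,2.4,0,0,0],[0,0,2.8,0.4,-0.12,0],[0,0,3.2,0.9,-0.27,0],[0,0,3.5,1.4,-0.42,0],[0,0,3.8,1.9,-0.58,0],[0,0,3.8,2.4,-0.73,0],[0,0,3.8,2.9,-0.88,0],[0,0,3.8,3.4,-1.03,0],[0,0,3.8,3.83,-1.16,0],[0,0,3.8,3.83,-1.16,0],[0,0,3.8,3.83,-1.16,0],[0,0,3.8,3.83,-1.16,0],[0,0,3.8,3.83,-1.16,0]]]'
python3 - <<'E'
from h import *
a=cap("top","pics/t4.png")["image"][200:400,260:460,::-1]; b=cap("side","pics/s4.png")["image"][150:350,130:330,::-1]
cv2.imwrite("pics/c4.png",cv2.resize(np.hstack([a,b]),None,fx=2,fy=2,interpolation=2))
c=dict(np.load("pics/s4.npz"))
f=np.array([-.291,-.957,0]);s=ctrl.sense();print(s["eef_pos"],s["dq"].max() if hasattr(s["dq"],"max") else s["dq"])
g=np.array(s["eef_pos"])-[0,0,66]; print("pred front/rear px",proj(c,g+28*f),proj(c,g-144*f))
E
```

```text
time_s: 14.68
eef_pos: [455.5, -107.9, 270.5]
ee_rot: [0.0, 0.803, 0.596, -0.0]
force: [-0.8, 0.7, -1.6]
grip_width: 0.232
grip_force: 58.8
[ 455.52023079 -107.85971704  270.42762339] 0.004671443496694622
pred front/rear px [176.9, 323.5] [227.9, 222.9]
```

View pics/c4.png

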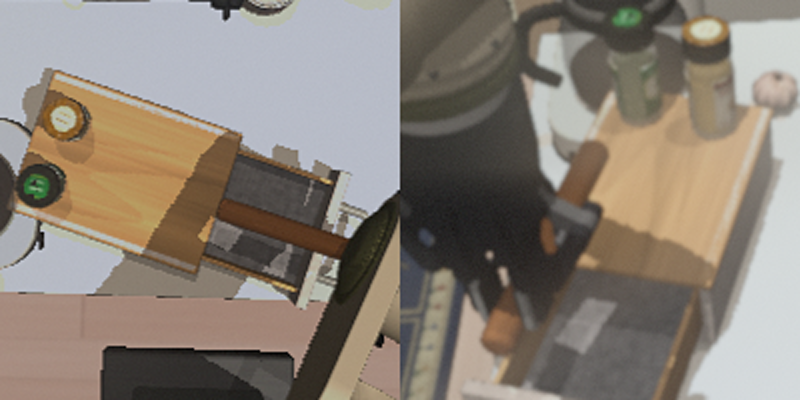

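The picture shows the pin level over the open drawer. Its ends are at crop pixels (497,340) and (595,147), matching the level prediction of (494,347) and (596,146). The jars and garlic are undisturbed, so I hand the job in.

```bash
python3 -c "from rig import ctrl; print(ctrl.finish_job())"
```

```text
the job is handed in; nothing more can be done
None
```

I handed the job in at about 15 s on the robot's clock, with the drawer pulled to its stop and the rolling pin drawn out at a slant and held level and still, about 120 mm above the unit's top; the last picture showed the jars by the drawer and the garlic in place, and no verdict came back.

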